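Mesh the drink mixer's agitator with its drive and hold it down

TASK

Make the drink mixer safe by pressing its red stop button fully down and letting it spring back. Then take the agitator out of its parking stand by the blue grip, turn it until its cross-shaped splines mesh with the socket of the drive on the mixer base, and slide it fully home, upright, with its shoulder down on the drive. The sprung ejector in the socket would lift it again, so finish while still gripping it and pressing it down, so that I can fit the locking clip; do not let go, and leave the other things on the table alone.

Things in the scene. Friction and masses are not known exactly. Their poses are not given: they have to be found in the camera images.
- mixer_base: fixed motor base of a drink mixer: a grey box 160 x 130 mm with a steel deck 62 mm above the table; origin at the centre of its underside. The drive's axis stands at (+28, 0) mm and the stop button's at (-50, +20) mm in its own x, y. It may stand on the left or on the right, turned up to 0.3 rad
- drive_mouth (a point): the drive: a black eight-sided coupling, 48 mm across, 26 mm high on the deck, with a cross-shaped socket in its top. The point is the centre of the socket's mouth, 88 mm above the table, z up; the slots run along its x and y axes, each 33 mm long end to end and 9.5 mm wide. It starts turned at random and sits on a stiff gear: it turns about z only when forced (0.08 N m)
- ejector (a joint): the yellow sprung disc at the bottom of the socket: 0 when up (12 mm below the mouth), about 0.008 m when the agitator is home (end of travel 0.010); it pushes back with 2 N at first and 10 N at 0.008 m
- stop_button_top (a point): centre of the top of the red push button (32 mm across, on the deck of the base), pressed straight down
- stop_button (a joint): stop button: 0 when up, 0.006 m when fully down; springs back by itself; fully down takes 5 N
- stand: fixed grey parking stand, 104 x 104 mm foot, 90 x 90 mm block, 30 mm high with a square 36 mm hole in its top, in which the agitator's foot hangs; origin at the centre of its underside
- agitator_grip (a point): centre of the blue lifting grip of the loose agitator, which starts upright in the stand; 100 mm above its lower end. The grip is 34 mm along this point's x, 18 mm along its y (grip it across these flats), 40 mm high along z. It starts 110 mm above the table; home it is 168 mm above it
- agitator_shoulder (a point): centre of the underside of the agitator's round shoulder (48 mm disc above the splined foot), 80 mm under the grip's centre and 20 mm above the lower end; it rests on the drive's top when home
- shaker: pepper shaker, 43 mm wide, 75 mm tall, bystander; origin under its centre
- toothpicks: red toothpick jar, 46 mm wide, 66 mm tall, bystander; origin under its centre
- spout: beige valve spout, 33 mm wide, 48 mm tall, bystander; origin under its centre
- spoon: white soup spoon, 141 mm long, lying, bystander
- brush: bottle brush with a wire handle, 235 mm long, lying, bystander
- agitator: the whole agitator, 120 mm tall, about 0.15 kg; origin at the centre of its lower end, axes as at agitator_grip. The four wings of its splined foot lie along its x and y: 30 mm tip to tip, 7 mm thick, 20 mm long, tapered over the lowest 5 mm; any quarter turn fits. White paddles (66 mm along x, 40 mm along y) 30 to 70 mm above the lower end

How it is judged (in metres and radians):
On the way, in this order (a step that is already met when the one before it is completed fails the run):
1. the stop button is pressed fully down (value of joint stop_button above 0.0052 m).
2. the stop button has sprung back up (value of joint stop_button below 0.0015 m), for 0.1 s.
3. the agitator is taken out of the stand (z of agitator_shoulder in the frame of stand above 0.055 m and contact force between the fingers and agitator above 2 N), for 0.1 s.
4. the agitator is meshed with the drive, fully home and pressed down (z of agitator_shoulder in the frame of drive_mouth below 0.0025 m and horizontal distance between agitator_shoulder and drive_mouth below 0.004 m and (angle between the x axis of agitator_grip and the x axis of drive_mouth, either way round below 0.2 rad or angle between the x axis of agitator_grip and the y axis of drive_mouth, either way round below 0.2 rad) and angle between agitator_grip's own z axis and vertical below 0.1 rad and value of joint ejector above 0.0055 m and contact force between the fingers and agitator above 2 N and value of joint stop_button below 0.0015 m), for 0.3 s.
At the end, for the whole second after the job is handed in: Agitator in the drive: shoulder within 2.5 mm of the mouth's height and 4 mm of its axis, wings within 0.2 rad of the slots, tilt under 0.1 rad, at rest, gripped with over 2 N; ejector down over 5.5 mm; stop button up (under 1.5 mm); bystanders within 30 mm of their starts (all of step 4 and linear speed of agitator below 0.02 m/s and not (distance of shaker from where it was at the start of the episode above 0.03 m) and not (distance of toothpicks from where it was at the start of the episode above 0.03 m) and not (distance of spout from where it was at the start of the episode above 0.03 m) and not (distance of spoon from where it was at the start of the episode above 0.03 m) and not (distance of brush from where it was at the start of the episode above 0.03 m)); the arm keeps its last pose, push and grip.
It fails at once if a bystander is moved more than 30 mm (distance of any of shaker, toothpicks, spout, spoon, brush from where it was at the start of the episode above 0.03 m).
It also fails if it takes over 69 s, if anything falls off the work surface, if the arm or the gripper's body presses on something with over 40 N, if the wrist force passes 120 N, or if a joint passes its speed limit or range.

ROBOT

A 7-joint arm with a two-finger parallel gripper is mounted at the origin on a cart in front of the work surface, level with it; the furniture and walls round the work are solid. World frame = base frame: x ahead of the robot, y to its left, z up, the work surface at z = 0. Lengths are in mm, angles in rad, forces in N, time in s.
With the tool pointing down it reaches from about 400 to 875 mm from the base axis. Payload 4.4 kg.
Tool frame: the origin (TCP) lies at the very end of the fingers, on their centre line; the grasp point (between the pads) lies 19 mm behind it; z points along the fingers, y is the direction in which the jaws open and shut (so a half turn about z gives the same grasp; the last joint's range is limited). The gripper opens to 85 mm and grips with 20 to 120 N. Pads are 22 mm wide; open, the fingers measure 114 mm over their backs; the gripper's body (76 mm by 85 mm) begins 54 mm behind the grasp point. The pads swing forward as they close: fully open they stand 13 mm farther back than shut.
Start: joints at [1.181, 0.628, 0.038, 1.517, -0.027, 0.996, -0.02], TCP at [206.839, -616.227, 231.313] pointing down, gripper open.
Joint ranges: [-3.06, 3.06], [-0.37, 2.12], [-1.25, 1.32], [0.18, 2.47], [-1.1, 4.24], [0.23, 1.98], [-2.94, 2.94]. Speed limits (rad/s): [2.57, 2.57, 3.14, 3.14, 3.14, 3.14, 3.14].

INTERFACE

Orientations are given as [roll, pitch, yaw] about the fixed x, y, z axes, in that order (R = Rz(yaw) Ry(pitch) Rx(roll)).
In Python, from cell import read_state, get_image, finish_job gives the robot as it stands.
- The arm moves only by the tool carry_out, never from a script. Its argument "series" is a list that holds one entry, the list of rows, each a list of 7 numbers: the shift along the tool's x, y, z in cm, then the turn, a rotation vector about the tool's x, y, z in rad, then the finger opening in cm, from 0 to 8.54. In form: [[[x, y, z, wx, wy, wz, grip], ...]]. A call has 1 to 5 rows; each row is the pose to reach, as a shift and turn from the pose commanded when the call began, along the tool's axes at that moment; what a row does not reach only later rows make up. A row lasts 1/12 s, in which the tool goes at most 41.7 mm and 7.16 degrees, less where a joint would pass 70% of its speed; a pose out of reach is approached as far as the arm can. A call with a gripper value outside its range is refused whole. The fingers move at their own pace and stop on an object; the grip force is fixed at half the most. Time passes only in rows, so rows that repeat a pose let the fingers close. It gives the time, the measured TCP pose, the force and the opening at its end, in the units of the state.
- read_state(): the state, without advancing time (a new reading comes with each control period).
- get_image(name): name is "side" or "top"; returns a dict with "img" (420x560x3 uint8, blue, green, red), "z_map" (420x560 float32, mm along the optical axis (not along the pixel's ray), 0 where there is no reading), "mtx" (3x3 intrinsics, pixels), "T" (4x4, takes a point from camera to world coordinates). Camera axes: x right, y down, z forward; pixel columns grow to the right and rows downward; lengths in mm; the calibration is good to about 2 mm. A picture is of the moment at which its call begins.
- finish_job(): hands the job in, once; it reports no verdict.
The state is a dict: "clock": time; "qpos": joint angles; "qd": joint speeds; "tau": joint torques, N m; "eef_pos": TCP position; "tool_rot": TCP orientation; "force": force on the tool from outside, world axes, zero at the start; "torque": the same for the moment, N m; "width": finger opening in mm.
Only numpy, scipy, OpenCV 4.12 (cv2) and the standard library are available. Lean on these libraries where they do the work, as an engineer would, in place of code of your own. Each camera call takes 0.05 s, during which the arm holds its last target.

## Working session

There is one attempt and no reset: what is moved stays moved. The work goes in short steps, Python scripts to look and compute and a tool call to move; the robot and the scene stay as the last step left them, time stands still between calls to the robot, and variables do not carry over. Pictures are saved under pics/ and viewed, and the job is handed in when it is done.

Besides the shell and the picture viewer there is one more tool, called as a command line: name --argument value ..., lists and objects as JSON in quotes. carry_out: Moves the arm, as the interface text tells. Its arguments: {"type":"object","properties":{"series":{"type":"array","items":{"type":"array","items":{"type":"array","items":{"type":"number"}}}}},"required":["series"]}

```bash
ls; mkdir -p pics; python3 - <<'E'
from cell import *
import cv2,numpy as np
s=read_state()
for k,v in s.items(): print(k,np.round(v,3))
for n in("side","top"):
    d=get_image(n); cv2.imwrite(f"pics/{n}0.png",d["img"]); np.savez(f"{n}0.npz",**d)
    print(n,d["mtx"].round(1).tolist(),d["T"].round(3).tolist())
E
```

```text
pics
clock 0.0
qpos [ 1.181  0.629  0.038  1.518 -0.027  0.996 -0.02 ]
qd [-0.     0.002 -0.001 -0.    -0.001 -0.    -0.002]
tau [ 0.0000e+00 -5.6340e+01  1.2260e+00 -1.9345e+01  1.1000e-02  1.0000e-02
 -0.0000e+00]
eef_pos [ 206.639 -615.595  230.376]
tool_rot [-3.14   0.     0.324]
force [-0.52  -0.685 -0.658]
torque [-0.04   0.028 -0.029]
width 85.217
side [[494.1, 0.0, 280.6], [0.0, 494.1, 210.7], [0.0, 0.0, 1.0]] [[0.991, -0.077, 0.109, 446.214], [-0.133, -0.553, 0.823, -1149.553], [-0.003, -0.83, -0.558, 818.634], [0.0, 0.0, 0.0, 1.0]]
top [[479.8, 0.0, 283.3], [0.0, 479.8, 213.0], [0.0, 0.0, 1.0]] [[0.008, -0.981, 0.193, 366.236], [-1.0, -0.006, 0.008, -98.47], [-0.007, -0.193, -0.981, 1197.613], [0.0, 0.0, 0.0, 1.0]]
```

View pics/side0.png

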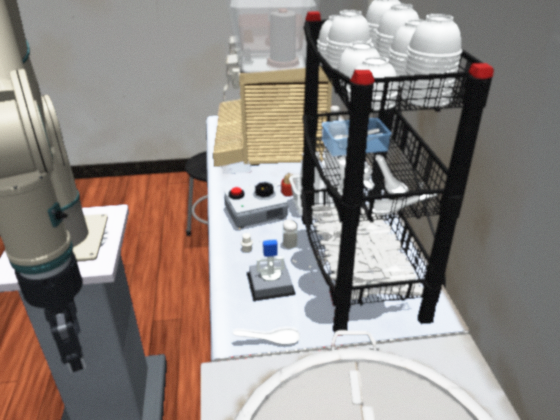

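View pics/top0.png

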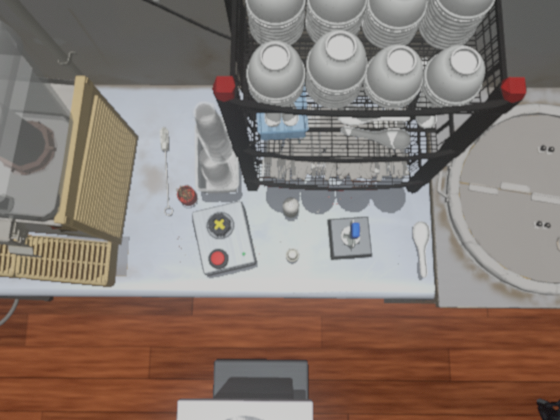

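```bash
python3 - <<'E'
import cv2,numpy as np
a=cv2.imread("pics/top0.png")[180:290,170:400]; b=cv2.imread("pics/side0.png")[165:305,215:315]
cv2.imwrite("pics/z1.png",cv2.resize(a,None,fx=3.45,fy=3.45,interpolation=cv2.INTER_CUBIC))
cv2.imwrite("pics/z2.png",cv2.resize(b,None,fx=4.2,fy=4.2,interpolation=cv2.INTER_CUBIC))
E
```

```text
(no output)
```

View pics/z1.png

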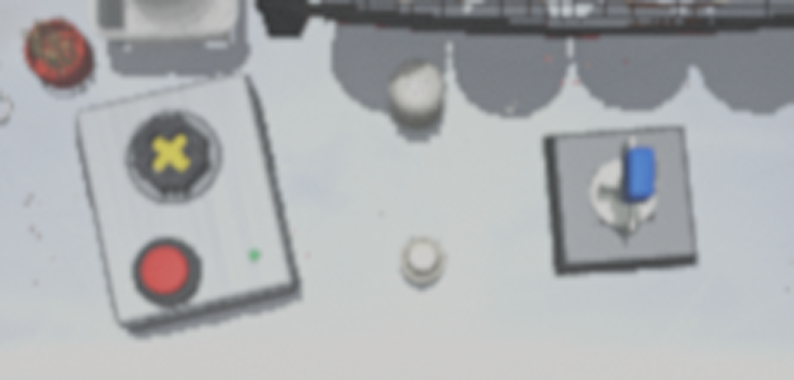

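View pics/z2.png

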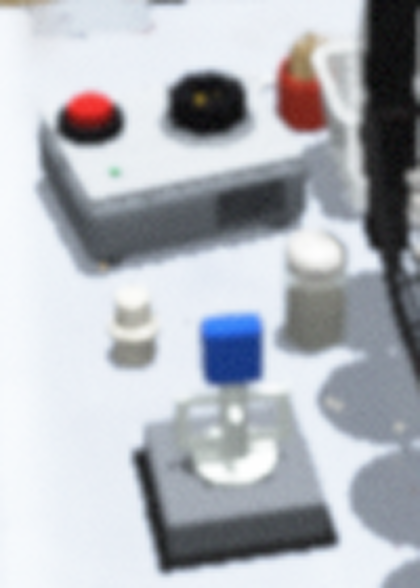

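```bash
cat > h.py <<'E'
import cv2,numpy as np
def load(n): return dict(np.load(n))
def ray(d,u,v):
    r=np.linalg.inv(d["mtx"])@[u,v,1.]; T=d["T"]; return T[:3,3],T[:3,:3]@r
def onz(d,u,v,z):
    o,r=ray(d,u,v); return o+r*(z-o[2])/r[2]
def tri(d1,p1,d2,p2):
    o1,r1=ray(d1,*p1);o2,r2=ray(d2,*p2)
    s=np.linalg.lstsq(np.c_[r1,-r2],o2-o1,rcond=None)[0]
    a=o1+r1*s[0];b=o2+r2*s[1]; return (a+b)/2,np.linalg.norm(a-b)
def cloud(d):
    z=d["z_map"];v,u=np.indices(z.shape);K=d["mtx"]
    P=np.stack([(u-K[0,2])/K[0,0]*z,(v-K[1,2])/K[1,1]*z,z],-1)
    return P@d["T"][:3,:3].T+d["T"][:3,3]
def mask(img,lo,hi,box):
    h=cv2.cvtColor(img,cv2.COLOR_BGR2HSV);m=cv2.inRange(h,np.array(lo),np.array(hi))
    k=np.zeros_like(m);x0,y0,x1,y1=box;k[y0:y1,x0:x1]=m[y0:y1,x0:x1];return k
def cen(m):
    y,x=np.nonzero(m);return x.mean(),y.mean(),len(x)
E
python3 - <<'E'
from h import *
np.set_printoptions(suppress=True,precision=1)
t=load("top0.npz");s=load("side0.npz");Ct=cloud(t);Cs=cloud(s)
for nm,lo,hi,bt,bs in [("red",(0,120,120),(8,255,255),(200,245,235,275),(225,180,250,205)),
  ("blue",(105,120,60),(125,255,255),(340,215,370,245),(260,235,285,260)),
  ("yel",(20,90,90),(35,255,255),(205,210,235,240),(250,178,280,200))]:
    m=mask(t["img"],lo,hi,bt);m2=mask(s["img"],lo,hi,bs)
    print(nm,cen(m),cen(m2) if m2.any() else 0)
    for M,C in((m,Ct),(m2,Cs)):
        P=C[M>0]
        if len(P): print("  med",np.median(P,0),"min",P.min(0),"max",P.max(0))
# deck: depth points z~62
for nm,C,b in(("deck",Ct,(190,195,260,280)),("stand",Ct,(325,210,375,262))):
    Q=C[b[1]:b[3],b[0]:b[2]].reshape(-1,3)
    for lo,hi in((20,40),(55,70),(70,80),(82,95),(120,140)):
        k=(Q[:,2]>lo)&(Q[:,2]<hi)
        if k.sum()>5: 
            q=Q[k]; print(nm,lo,hi,k.sum(),np.median(q,0),cv2.minAreaRect(q[:,:2].astype(np.float32)))
E
```

```text
red (np.float64(217.22137404580153), np.float64(257.8625954198473), 131) (np.float64(236.2), np.float64(190.6), 50)
  med [477.6  63.7  84.8] min [463.9  49.4  80.4] max [492.   78.1  90.4]
  med [477.4  54.   82.8] min [  446.2 -1149.6    74.8] max [492.3  66.8 818.6]
blue (np.float64(355.0105263157895), np.float64(229.7263157894737), 95) (np.float64(269.88613861386136), np.float64(247.4950495049505), 202)
  med [ 538.5 -251.1  130.5] min [ 524.  -258.6  116.7] max [ 554.3 -244.3  135.5]
  med [ 538.7 -261.1  117. ] min [  446.2 -1149.6    93. ] max [ 553.7 -248.7  818.6]
yel (np.float64(218.91139240506328), np.float64(223.8987341772152), 79) (np.float64(262.0), np.float64(188.0), 1)
  med [559.3  62.8  78.1] min [547.2  49.4  61.9] max [571.5  77.6  93.8]
  med [553.6  71.7  74.6] min [553.6  71.7  74.6] max [553.6  71.7  74.6]
deck 20 40 87 [505.6  42.2  29.4] ((554.53466796875, 61.524505615234375), (205.6332244873047, 132.88851928710938), 13.861461639404297)
deck 55 70 2515 [529.5  42.6  63.3] ((552.5858154296875, 60.25197982788086), (196.82107543945312, 125.21707916259766), 13.8
[... 153 characters left out ...]
eck 82 95 414 [547.8  62.7  87.7] ((525.7426147460938, 57.83180236816406), (121.54348754882812, 51.945919036865234), 6.691773891448975)
stand 20 40 1122 [ 533.5 -247.2   31.5] ((540.1370849609375, -254.44869995117188), (90.99048614501953, 90.6351089477539), 4.4248175621032715)
stand 55 70 17 [ 538.8 -251.1   63.3] ((540.69580078125, -252.10482788085938), (56.91987609863281, 32.231346130371094), 30.054128646850586)
stand 70 80 28 [ 539.5 -251.    77.3] ((540.8439331054688, -252.7264404296875), (34.18056869506836, 53.970314025878906), 54.84764862060547)
stand 120 140 117 [ 540.5 -252.5  130.5] ((540.5169067382812, -252.6175994873047), (16.698583602905273, 32.80606460571289), 88.72188568115234)
```

```bash
python3 - <<'E'
from h import *
np.set_printoptions(suppress=True,precision=1)
t=load("top0.npz");s=load("side0.npz");Ct=cloud(t);Cs=cloud(s)
C=np.r_[Ct.reshape(-1,3),Cs.reshape(-1,3)]
for z0 in range(100,700,100):
    for y0 in range(-500,500,100):
        k=(C[:,2]>z0)&(C[:,2]<z0+100)&(C[:,1]>y0)&(C[:,1]<y0+100)&(C[:,0]>400)&(C[:,0]<1000)
        if k.sum()>20: print(z0,y0,"xmin",np.percentile(C[k,0],2).round(),k.sum(),end=" | ")
    print()
# yellow & octagon at several thresholds
for smin in(60,90,120):
    m=mask(t["img"],(18,smin,70),(38,255,255),(205,210,235,240))
    v,u=np.nonzero(m)
    for z in(76,88):
        P=np.array([onz(t,a,b,z)[:2] for a,b in zip(u,v)]);c=P.mean(0)
        # centre of extent
        w=(P-c)@[1,1j]; 
        for p in (2,4): print(smin,z,len(u),c,p,np.angle((abs(w)**p*np.exp(4j*np.angle(w))).sum())/4,end="; ")
    print()
g=cv2.cvtColor(t["img"],cv2.COLOR_BGR2GRAY)
print(t["img"][215:236,208:231].max(-1))
# blue top face
m=mask(t["img"],(105,120,60),(125,255,255),(340,215,370,245))&((abs(Ct[...,2]-130)<4)*255).astype(np.uint8)
v,u=np.nonzero(m);P=np.array([onz(t,a,b,130)[:2] for a,b in zip(u,v)],np.float32)
print(cv2.minAreaRect(P),P.mean(0),cv2.minAreaRect(P)); q=P-P.mean(0);w,V=np.linalg.eigh(q.T@q);print(np.arctan2(*V[::-1,1]),np.sqrt(w/len(P)*12))
# bystanders
E
```

```text
100 -500 xmin 655.0 3531 | 100 -400 xmin 644.0 1461 | 100 -300 xmin 524.0 834 | 100 -200 xmin 639.0 618 | 100 -100 xmin 645.0 1281 | 100 0 xmin 666.0 2325 | 100 100 xmin 751.0 1100 | 100 200 xmin 601.0 2960 | 100 300 xmin 517.0 3015 | 100 400 xmin 531.0 1070 | 
200 -500 xmin 658.0 3389 | 200 -400 xmin 663.0 3821 | 200 -300 xmin 669.0 2529 | 200 -200 xmin 672.0 2427 | 200 -100 xmin 657.0 2300 | 200 0 xmin 740.0 1862 | 200 100 xmin 959.0 1197 | 200 200 xmin 607.0 4129 | 200 300 xmin 517.0 3866 | 200 400 xmin 467.0 1817 | 
300 -500 xmin 655.0 5089 | 300 -400 xmin 643.0 2304 | 300 -300 xmin 638.0 1263 | 300 -200 xmin 640.0 2043 | 300 -100 xmin 647.0 2904 | 300 0 xmin 659.0 679 | 300 100 xmin 941.0 803 | 300 200 xmin 618.0 2443 | 300 300 xmin 516.0 6192 | 300 400 xmin 480.0 1507 | 
400 -500 xmin 657.0 5071 | 400 -400 xmin 663.0 2626 | 400 -300 xmin 662.0 563 | 400 -200 xmin 661.0 539 | 400 -100 xmin 657.0 1519 | 400 0 xmin 659.0 174 | 400 200 xmin 618.0 1456 | 400 300 xmin 503.0 5012 | 
500 -500 xmin 656.0 8061 | 500 -400 xmin 647.0 12046 | 500 -300 xmin 641.0 9913 | 500 -200 xmin 641.0 9
[... 2431 characters left out ...]
 102 103 100  98  99 102 103 101  97  92  86
   82  98 125 151 158]
 [162 154 156 148 135 114  97  97 100 101  98  99 101 101  97  94  84  80
   96 126 152 162 154]
 [177 160 157 162 159 139 112  97  94  93  92  92  91  91  91  86  81  95
  125 152 161 155 146]
 [188 169 153 157 164 159 139 113  92  83  84  88  85  85  89  82  86 117
  150 163 157 147 157]
 [196 183 165 155 156 162 159 139 111  88  93 102  96  97 102  95 101 131
  155 155 151 162 182]]
((539.4737548828125, -251.28627014160156), (13.514300346374512, 29.86588478088379), 88.86182403564453) [ 539.8 -251.2] ((539.4737548828125, -251.28627014160156), (13.514300346374512, 29.86588478088379), 88.86182403564453)
3.0780308 [15.  30.5]
```

```bash
cat >> h.py <<'E'
from scipy.spatial.transform import Rotation as Ro
def go(x,y,z,yaw):
    from cell import read_state
    s=read_state();p=np.array(s["eef_pos"]);R=Ro.from_euler("xyz",s["tool_rot"])
    G=Ro.from_euler("xyz",[np.pi,0,yaw])
    d=R.inv().apply(np.array([x,y,z])-p)/10;w=(R.inv()*G).as_rotvec()
    print("shift cm",d.round(2),"rotvec",w.round(3),"rows>=",int(np.ceil(max(np.linalg.norm(d)/4.17,np.linalg.norm(w)/.125))))
E
python3 - <<'E'
from h import *
np.set_printoptions(suppress=True,precision=2)
t=load("top0.npz");s=load("side0.npz");Ct=cloud(t)
im=t["img"].astype(float)
# soft yellowness
Y=np.clip(np.minimum(im[...,1],im[...,2])-im[...,0]-15,0,None)
v,u=np.mgrid[213:238,206:233];w=Y[213:238,206:233]
P=np.array([onz(t,a,b,88)[:2] for a,b in zip(u.ravel(),v.ravel())]);w=w.ravel()
c=(P*w[:,None]).sum(0)/w.sum();q=(P-c)@[1,1j];k=abs(q)<22
for p in(2,3,4):print("yel",c,np.angle((w*abs(q)**p*np.exp(4j*np.angle(q)))[k].sum())/4)
C=Ct.reshape(-1,3);k=(abs(C[:,2]-88)<4)&(abs(C[:,0]-558)<32)&(abs(C[:,1]-62)<32)
print("oct",k.sum(),cv2.minEnclosingCircle(C[k,:2].astype(np.float32)),C[k].mean(0))
# blue soft
B=np.clip(im[...,0]-im[...,2]-25,0,90)
v,u=np.mgrid[217:243,342:368];w=B[217:243,342:368].ravel()
P=np.array([onz(t,a,b,130)[:2] for a,b in zip(u.ravel(),v.ravel())])
c=(P*w[:,None]).sum(0)/w.sum();q=P-c;S=(q*w[:,None]).T@q;ww,V=np.linalg.eigh(S);print("blue",c,np.arctan(V[1,1]/V[0,1]),np.sqrt(12*ww/w.sum()))
print("disk?"); 
go(478,63,230,0.324)
E
```

```text
yel [557.23  61.63] -0.7037405761735078
yel [557.23  61.63] -0.7030821923917626
yel [557.23  61.63] -0.7027112780243019
oct 247 ((559.6301879882812, 62.685142517089844), 26.99612045288086) [559.46  62.49  88.63]
blue [ 539.41 -251.94] -0.05318831254078101 [16.49 31.65]
disk?
shift cm [ 47.32 -55.71   0.14] rotvec [-0.  0. -0.] rows>= 18
```

carry_out --series '[[[2.6, -3.05, 0, 0, 0, 0, 0], [5.2, -6.1, 0, 0, 0, 0, 0], [7.8, -9.15, 0, 0, 0, 0, 0], [10.4, -12.2, 0, 0, 0, 0, 0], [13, -15.3, 0, 0, 0, 0, 0]]]'

```text
clock: 0.52
eef_pos: [281.6, -427.8, 231.0]
tool_rot: [-3.141, 0.0, 0.323]
force: [1.6, 0.9, -0.1]
width: 25.8
```

carry_out --series '[[[2.6, -3.05, 0, 0, 0, 0, 0], [5.2, -6.1, 0, 0, 0, 0, 0], [7.8, -9.15, 0, 0, 0, 0, 0], [10.4, -12.2, 0, 0, 0, 0, 0], [13, -15.3, 0, 0, 0, 0, 0]]]'

```text
clock: 0.93
eef_pos: [356.2, -241.6, 231.3]
tool_rot: [-3.142, -0.0, 0.323]
force: [0.9, -0.8, -0.2]
width: 0.0
```

carry_out --series '[[[2.6, -3.05, 0, 0, 0, 0, 0], [5.2, -6.1, 0, 0, 0, 0, 0], [7.8, -9.15, 0, 0, 0, 0, 0], [10.4, -12.2, 0, 0, 0, 0, 0], [13, -15.3, 0, 0, 0, 0, 0]]]'

```text
clock: 1.35
eef_pos: [430.7, -55.2, 231.3]
tool_rot: [3.141, 0.0, 0.324]
force: [0.8, -0.5, 0.1]
width: 0.1
```

```bash
python3 - <<'E'
from h import *
go(478,63,140,0.324)
E
```

```text
shift cm [ 8.24 -9.7   9.13] rotvec [ 0.  0. -0.] rows>= 4
```

carry_out --series '[[[2.7, -3.2, 0, 0, 0, 0, 0], [5.4, -6.4, 0, 0, 0, 0, 0], [8.25, -9.7, 1.5, 0, 0, 0, 0], [8.25, -9.7, 5, 0, 0, 0, 0], [8.25, -9.7, 9, 0, 0, 0, 0]]]'

```text
clock: 1.77
eef_pos: [480.9, 65.6, 141.7]
tool_rot: [-3.141, -0.007, 0.33]
force: [0.8, -1.2, -1.4]
width: -0.2
```

```bash
cat > snap.py <<'E'
import sys
from h import *
from cell import get_image
tag=sys.argv[1];o=[]
for n,(x0,y0,x1,y1) in (("top",(170,150,410,300)),("side",(205,130,325,300))):
    d=get_image(n);np.savez(f"{n}{tag}.npz",**d)
    c=d["img"][y0:y1,x0:x1];f=600/ c.shape[0] if n=="side" else 380/c.shape[1]
    o.append(cv2.resize(c,None,fx=f,fy=f,interpolation=cv2.INTER_CUBIC))
h=max(i.shape[0] for i in o);o=[cv2.copyMakeBorder(i,0,h-i.shape[0],0,0,0) for i in o]
r=np.hstack(o);r=r[:600,:800];cv2.imwrite(f"pics/s{tag}.png",r);print(r.shape)
E
python3 snap.py 1; python3 - <<'E'
from h import *
go(478,63,90,0.324)
E
```

```text
(600, 800, 3)
shift cm [ 0.58 -0.01  4.61] rotvec [-0.002  0.013  0.002] rows>= 2
```

View pics/s1.png

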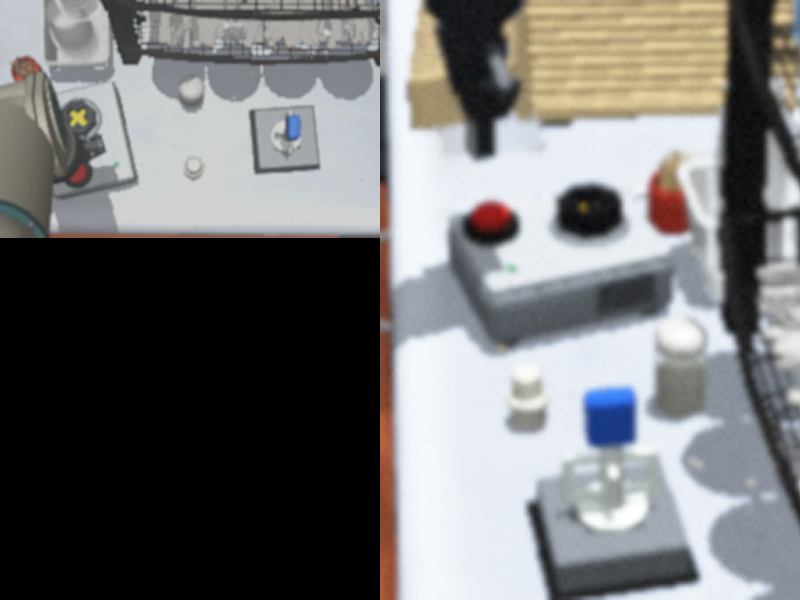

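The fingertip (side inset ~(483,150)) hangs above the red button (~(492,215)), and nothing has been disturbed. Going down.

carry_out --series '[[[0.3, 0, 1.5, 0, 0, 0, 0], [0.3, 0, 3, 0, 0, 0, 0], [0.3, 0, 4.2, 0, 0, 0, 0], [0.3, 0, 4.2, 0, 0, 0, 0], [0.3, 0, 4.2, 0, 0, 0, 0]]]'

```text
clock: 2.28
eef_pos: [481.1, 61.6, 100.6]
tool_rot: [3.141, -0.001, 0.323]
force: [0.4, 0.3, 0.3]
width: 0.0
```

```bash
python3 - <<'E'
from h import *
from cell import read_state
s=read_state();print(s["eef_pos"],s["force"])
go(478,63.3,84,0.324)
E
```

```text
[481.10647469  61.58873791 100.62217165] [0.35423804 0.27866228 0.2621807 ]
shift cm [-0.24 -0.26  1.66] rotvec [ 0.    -0.001 -0.001] rows>= 1
```

carry_out --series '[[[-0.25, -0.25, 0.8, 0, 0, 0, 0], [-0.25, -0.25, 1.4, 0, 0, 0, 0], [-0.25, -0.25, 1.8, 0, 0, 0, 0], [-0.25, -0.25, 1.8, 0, 0, 0, 0]]]'

```text
clock: 2.62
eef_pos: [477.6, 63.8, 81.1]
tool_rot: [-3.142, -0.0, 0.324]
force: [-1.1, 0.7, 2.4]
width: -0.0
```

carry_out --series '[[[0, 0, 0.2, 0, 0, 0, 0], [0, 0, 0.4, 0, 0, 0, 0], [0, 0, 0.4, 0, 0, 0, 0]]]'

```text
clock: 2.87
eef_pos: [477.7, 63.8, 78.0]
tool_rot: [3.142, -0.0, 0.324]
force: [-2.4, -0.4, 8.5]
width: -0.3
```

carry_out --series '[[[0, 0, 0.2, 0, 0, 0, 0], [0, 0, 0.3, 0, 0, 0, 0], [0, 0, 0.3, 0, 0, 0, 0]]]'

```text
clock: 3.12
eef_pos: [477.7, 63.8, 77.5]
tool_rot: [3.141, -0.001, 0.324]
force: [-8.5, -1.1, 38.3]
width: -0.3
```

carry_out --series '[[[0, 0, -1, 0, 0, 0, 0], [0, 0, -3, 0, 0, 0, 4], [0, 0, -6, 0, 0, 0, 8], [0, 0, -9, 0, 0, 0, 8], [0, 0, -12, 0, 0, 0, 8]]]'

```text
clock: 3.53
eef_pos: [477.1, 63.6, 195.4]
tool_rot: [-3.142, 0.001, 0.324]
force: [1.0, 0.5, 0.3]
width: 48.1
```

```bash
python3 snap.py 2; python3 - <<'E'
from h import *
go(539.7,-251.8,200,-0.05)
E
```

```text
(600, 800, 3)
shift cm [-4.44 31.84 -0.16] rotvec [-0.    -0.009  0.373] rows>= 8
```

View pics/s2.png

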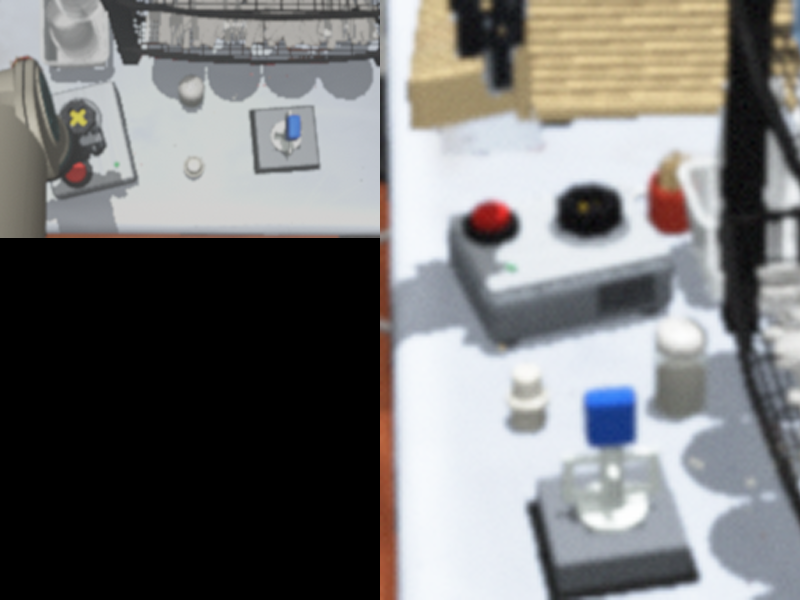

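The button hit its hard stop at 38 N and has sprung back (red cap at ~(491,217) as before). Next, over the agitator.

carry_out --series '[[[-0.5, 3.6, 0, 0, 0, 0.05, 8], [-1, 7.2, 0, 0, 0, 0.1, 8], [-1.5, 10.8, 0, 0, 0, 0.15, 8], [-2, 14.4, 0, 0, 0, 0.2, 8], [-2.5, 18, 0, 0, 0, 0.25, 8]]]'

```text
clock: 4.05
eef_pos: [510.8, -116.6, 193.6]
tool_rot: [-3.141, 0.001, 0.072]
force: [0.7, 0.0, -0.4]
width: 80.0
```

```bash
python3 - <<'E'
from h import *
go(539.7,-251.8,190,-0.05)
E
```

```text
shift cm [ 1.92 13.7   0.35] rotvec [-0.     0.001  0.122] rows>= 4
```

carry_out --series '[[[0.5, 3.5, 0, 0, 0, 0.04, 8], [1, 7, 0, 0, 0, 0.08, 8], [1.5, 10.5, 0, 0, 0, 0.12, 8], [1.92, 13.7, 0.3, 0, 0, 0.122, 8], [1.92, 13.7, 0.3, 0, 0, 0.122, 8]]]'

```text
clock: 4.47
eef_pos: [539.5, -259.1, 190.0]
tool_rot: [3.136, 0.0, -0.057]
force: [-1.2, -1.2, 0.9]
width: 79.7
```

```bash
python3 - <<'E'
from h import *
go(539.7,-251.8,91,-0.05)
E
```

```text
shift cm [-0.03 -0.78  9.89] rotvec [ 0.006  0.    -0.007] rows>= 3
```

carry_out --series '[[[0, 0, 2, 0, 0, 0, 8], [0, 0, 4, 0, 0, 0, 8], [0, 0, 4, 0, 0, 0, 8], [0, 0, 4, 0, 0, 0, 8]]]'

```text
clock: 4.8
eef_pos: [539.2, -249.5, 149.9]
tool_rot: [-3.14, 0.003, -0.048]
force: [-0.0, -0.5, 0.4]
width: 80.2
```

```bash
python3 snap.py 3; python3 - <<'E'
from h import *
go(539.7,-251.8,91,-0.05)
E
```

```text
(600, 800, 3)
shift cm [-0.11  0.18  6.08] rotvec [ 0.    -0.001  0.002] rows>= 2
```

View pics/s3.png

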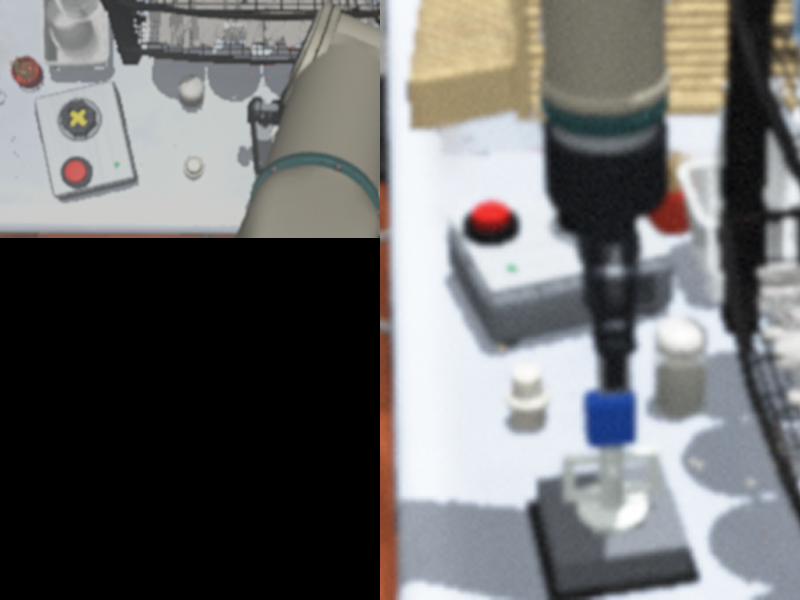

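Fingers sit straight over the blue grip (side inset: fingers x≈614, grip x≈611). Descending to z≈92 and closing.

carry_out --series '[[[-0.1, 0.15, 2, 0, 0, 0, 8], [-0.1, 0.15, 4, 0, 0, 0, 8], [-0.1, 0.15, 5.95, 0, 0, 0, 8], [-0.1, 0.15, 5.95, 0, 0, 0, 8], [-0.1, 0.15, 5.95, 0, 0, 0, 8]]]'

```text
clock: 5.32
eef_pos: [539.4, -251.4, 92.2]
tool_rot: [-3.142, 0.0, -0.048]
force: [0.5, 0.3, -0.3]
width: 80.0
```

```bash
python3 - <<'E'
from h import *
go(539.7,-251.8,92,-0.05)
E
```

```text
shift cm [0.03 0.04 0.02] rotvec [-0.     0.     0.002] rows>= 1
```

carry_out --series '[[[0, 0, 0, 0, 0, 0, 1.5], [0, 0, 0, 0, 0, 0, 1], [0, 0, 0, 0, 0, 0, 0], [0, 0, 0, 0, 0, 0, 0], [0, 0, 0, 0, 0, 0, 0]]]'

```text
clock: 5.73
eef_pos: [539.7, -251.7, 92.5]
tool_rot: [3.141, -0.001, -0.048]
force: [0.8, -0.8, -0.7]
width: 19.0
```

carry_out --series '[[[0, 0, 0, 0, 0, 0, 0], [0, 0, 0, 0, 0, 0, 0], [0, 0, 0, 0, 0, 0, 0]]]'

```text
clock: 5.98
eef_pos: [539.7, -251.6, 92.5]
tool_rot: [3.141, -0.001, -0.048]
force: [-0.8, 0.6, 6.6]
width: 17.0
```

carry_out --series '[[[0, 0, -1, 0, 0, 0, 0], [0, 0, -3, 0, 0, 0, 0], [0, 0, -6, 0, 0, 0, 0], [0, 0, -9, 0, 0, 0, 0], [0, 0, -12, 0, 0, 0, 0]]]'

```text
clock: 6.4
eef_pos: [538.6, -251.3, 213.0]
tool_rot: [-3.141, 0.001, -0.048]
force: [1.0, -0.2, -2.4]
width: 17.3
```

carry_out --series '[[[0, 0, -1, 0, 0, 0, 0], [0, 0, -1, 0, 0, 0, 0], [0, 0, -1, 0, 0, 0, 0]]]'

```text
clock: 6.65
eef_pos: [538.8, -251.3, 221.4]
tool_rot: [-3.141, 0.001, -0.048]
force: [0.9, 0.8, -2.3]
width: 17.4
```

```bash
python3 snap.py 4; python3 - <<'E'
from h import *
go(558.8,62.6,215,0.868)
E
```

```text
(600, 800, 3)
shift cm [  0.57 -31.41   0.52] rotvec [-0.003  0.003 -0.916] rows>= 8
```

View pics/s4.png

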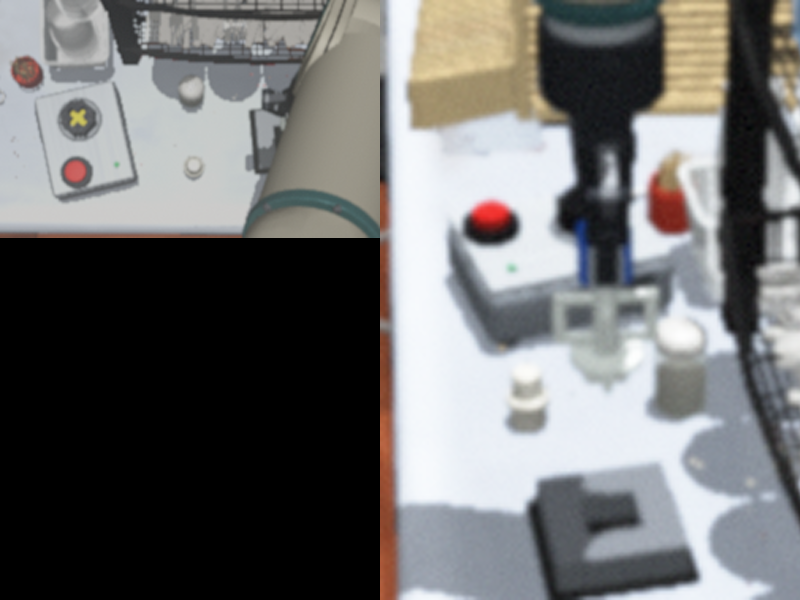

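The agitator hangs upright in the fingers, clear of the empty stand (foot ~(605,378)). Carrying it over to the drive.

carry_out --series '[[[0.05, -3.3, 0, 0, 0, -0.09, 0], [0.1, -6.6, 0, 0, 0, -0.18, 0], [0.2, -9.9, 0, 0, 0, -0.27, 0], [0.25, -13.2, 0, 0, 0, -0.36, 0], [0.3, -16.5, 0, 0, 0, -0.45, 0]]]'

```text
clock: 7.17
eef_pos: [548.9, -85.2, 219.8]
tool_rot: [-3.14, 0.003, 0.406]
force: [0.1, -0.4, -1.2]
width: 17.1
```

```bash
python3 - <<'E'
from h import *
go(558.8,62.6,215,0.868)
E
```

```text
shift cm [  6.75 -13.19   0.48] rotvec [-0.003  0.003 -0.462] rows>= 4
```

carry_out --series '[[[1.35, -2.6, 0, 0, 0, -0.09, 0], [2.7, -5.2, 0, 0, 0, -0.18, 0], [4.05, -7.8, 0, 0, 0, -0.27, 0], [5.4, -10.5, 0, 0, 0, -0.36, 0], [6.7, -13.2, 0, 0, 0, -0.46, 0]]]'

```text
clock: 7.58
eef_pos: [559.1, 62.0, 219.8]
tool_rot: [-3.139, 0.003, 0.866]
force: [1.1, 0.5, -1.2]
width: 17.4
```

carry_out --series '[[[0, 0, 1, 0, 0, 0, 0], [0, 0, 1.5, 0, 0, 0, 0], [0, 0, 1.5, 0, 0, 0, 0], [0, 0, 1.5, 0, 0, 0, 0], [0, 0, 1.5, 0, 0, 0, 0]]]'

```text
clock: 8.0
eef_pos: [560.2, 59.2, 206.4]
tool_rot: [-3.141, 0.001, 0.859]
force: [-0.5, 0.1, -2.1]
width: 17.5
```

```bash
python3 snap.py 5; python3 - <<'E'
from h import *
go(558.8,62.6,180,0.868)
E
```

```text
(600, 800, 3)
shift cm [ 0.11 -0.32  2.69] rotvec [ 0.     0.    -0.008] rows>= 1
```

View pics/s5.png

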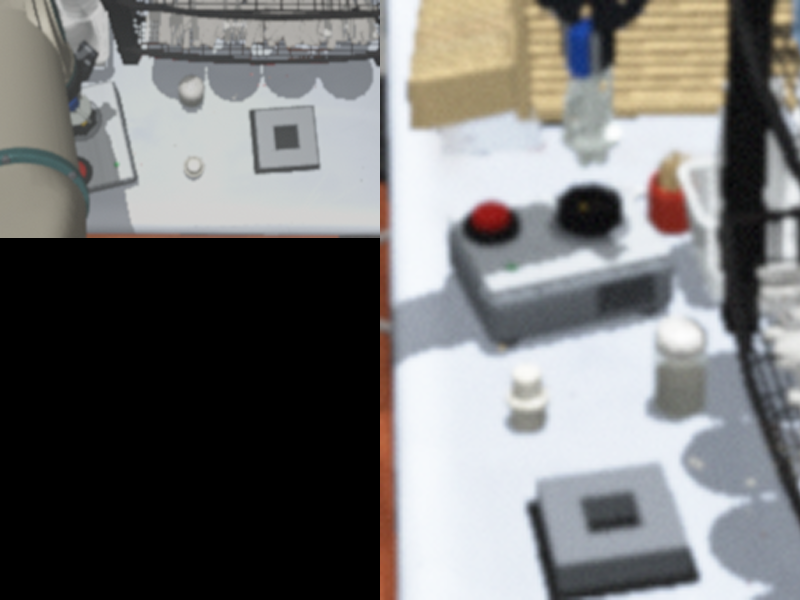

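Side inset: agitator (foot ~(590,160)) hangs above the black drive (~(588,210)). Going down to just above the mouth.

carry_out --series '[[[0.1, -0.3, 1, 0, 0, -0.008, 0], [0.1, -0.3, 2, 0, 0, -0.008, 0], [0.1, -0.3, 2.9, 0, 0, -0.008, 0], [0.1, -0.3, 2.9, 0, 0, -0.008, 0], [0.1, -0.3, 2.9, 0, 0, -0.008, 0]]]'

```text
clock: 8.52
eef_pos: [558.0, 63.4, 176.8]
tool_rot: [-3.14, 0.002, 0.87]
force: [-0.7, 0.3, -1.1]
width: 17.2
```

```bash
python3 snap.py 6; python3 - <<'E'
from h import *
go(558.8,62.6,178,0.868)
s=load("side6.npz")["img"];t=load("top6.npz")["img"]
a=cv2.resize(s[130:230,225:305],None,fx=5,fy=5,interpolation=3);b=cv2.resize(t[185:285,175:235],None,fx=5,fy=5,interpolation=3)
cv2.imwrite("pics/z6.png",np.hstack([a,b]))
E
```

```text
(600, 800, 3)
shift cm [-0.08  0.06 -0.02] rotvec [ 0.    -0.     0.002] rows>= 1
```

View pics/z6.png

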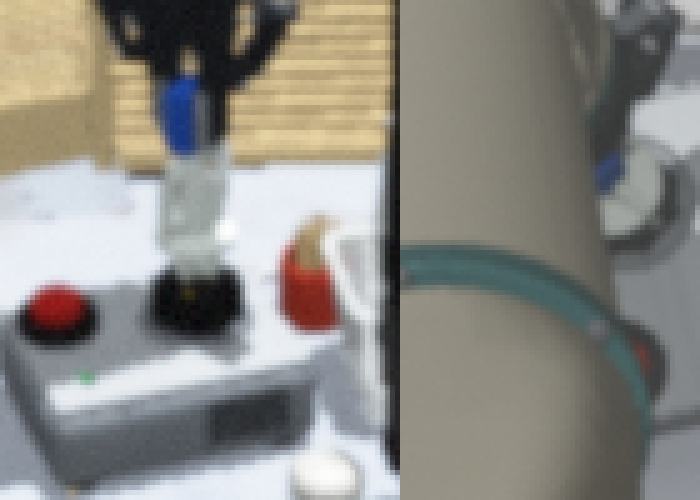

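Side crop: agitator foot axis (x≈197) over drive centre (x≈195). Lowering and feeling.

carry_out --series '[[[-0.05, 0.05, 0.3, 0, 0, 0, 0], [-0.05, 0.05, 0.6, 0, 0, 0, 0], [-0.05, 0.05, 0.8, 0, 0, 0, 0], [-0.05, 0.05, 0.8, 0, 0, 0, 0]]]'

```text
clock: 8.95
eef_pos: [558.4, 62.7, 169.4]
tool_rot: [-3.141, 0.001, 0.87]
force: [-0.7, 0.8, -2.1]
width: 17.6
```

carry_out --series '[[[0, 0, 0.2, 0, 0, 0, 0], [0, 0, 0.4, 0, 0, 0, 0], [0, 0, 0.5, 0, 0, 0, 0], [0, 0, 0.5, 0, 0, 0, 0]]]'

```text
clock: 9.28
eef_pos: [558.6, 62.8, 164.5]
tool_rot: [-3.141, 0.0, 0.87]
force: [-0.7, -0.0, -1.6]
width: 17.3
```

carry_out --series '[[[0, 0, 0.2, 0, 0, 0, 0], [0, 0, 0.4, 0, 0, 0, 0], [0, 0, 0.5, 0, 0, 0, 0], [0, 0, 0.5, 0, 0, 0, 0]]]'

```text
clock: 9.62
eef_pos: [558.5, 62.8, 159.5]
tool_rot: [-3.141, 0.0, 0.87]
force: [0.2, -0.6, -2.4]
width: 17.8
```

carry_out --series '[[[0, 0, 0.2, 0, 0, 0, 0], [0, 0, 0.4, 0, 0, 0, 0], [0, 0, 0.5, 0, 0, 0, 0], [0, 0, 0.5, 0, 0, 0, 0]]]'

```text
clock: 9.95
eef_pos: [559.0, 62.9, 155.1]
tool_rot: [3.141, -0.0, 0.87]
force: [0.3, 0.1, 4.1]
width: 17.4
```

carry_out --series '[[[0, 0, 0.1, 0, 0, 0, 0], [0, 0, 0.3, 0, 0, 0, 0], [0, 0, 0.4, 0, 0, 0, 0], [0, 0, 0.4, 0, 0, 0, 0]]]'

```text
clock: 10.28
eef_pos: [559.0, 62.9, 151.2]
tool_rot: [3.141, -0.001, 0.87]
force: [-0.7, 0.5, 8.0]
width: 17.3
```

carry_out --series '[[[0, 0, 0.1, 0, 0, 0, 0], [0, 0, 0.2, 0, 0, 0, 0], [0, 0, 0.2, 0, 0, 0, 0]]]'

```text
clock: 10.53
eef_pos: [559.2, 63.0, 150.4]
tool_rot: [3.14, -0.001, 0.87]
force: [-3.3, -1.0, 14.9]
width: 17.4
```

carry_out --series '[[[0, 0, 0.1, 0, 0, 0, 0], [0, 0, 0.1, 0, 0, 0, 0], [0, 0, 0.1, 0, 0, 0, 0], [0, 0, 0.1, 0, 0, 0, 0], [0, 0, 0.1, 0, 0, 0, 0]]]'

```text
clock: 10.95
eef_pos: [559.2, 62.9, 150.3]
tool_rot: [3.14, -0.001, 0.87]
force: [-6.0, -0.8, 21.8]
width: 17.2
```

```bash
python3 snap.py 7; python3 - <<'E'
from h import *
from cell import read_state
S=read_state();print(S["clock"],S["eef_pos"],S["force"],S["torque"],S["tool_rot"],S["qd"])
s=load("side7.npz");t=load("top7.npz")
a=cv2.resize(s["img"][130:230,225:305],None,fx=5,fy=5,interpolation=3);b=cv2.resize(t["img"][185:285,175:235],None,fx=5,fy=5,interpolation=3)
cv2.imwrite("pics/z7.png",np.hstack([a,b]))
E
```

```text
(600, 800, 3)
11.05 [559.21145324  62.93361321 150.32626503] [-5.57923994 -1.17895223 20.79899466] [-0.10991859  1.41155017  0.01799935] [ 3.13997559e+00 -1.08573092e-03  8.69615569e-01] [-0.00022673 -0.0004622  -0.00038927  0.00210368 -0.000212   -0.00026624
  0.00031598]
```

View pics/z7.png

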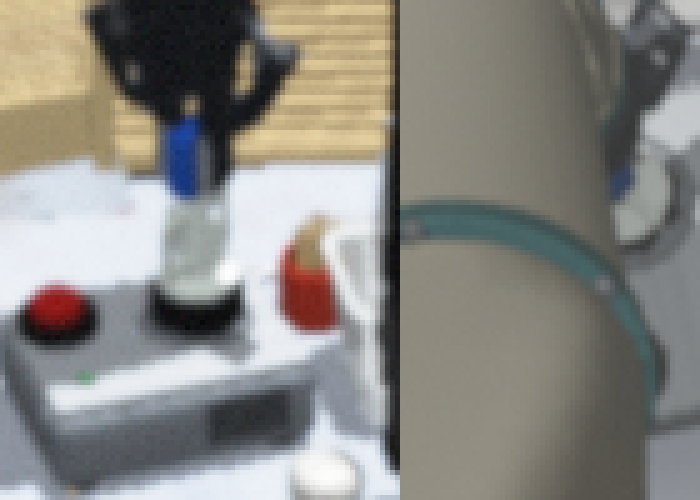

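The picture shows the white shoulder resting on the black drive (~(197,290)), the blue grip still held at (183,155) and the red button up at (58,308). The hard stop came at TCP z 150.3 mm, against the 150.5 I calculated, so I'm handing in.

```bash
python3 -c "
from cell import finish_job,read_state
print(finish_job());s=read_state();print(s['eef_pos'],s['force'],s['width'])"
```

```text
the job is handed in; nothing more can be done
None
the job is handed in; nothing more can be done
```

I pressed the stop button down to its hard stop (38 N) and let it spring back. I then lifted the agitator out of the stand by the blue grip, turned it to the socket's slots (yaw 0.87 rad), and slid it home. I handed in at 11 s of the 69 s, still gripping and pressing it down.

Last checks before handing in:
- **Height:** the tool stopped at z 150.3 mm, where I expected 150.5 mm for fully home. It then stayed there while the force climbed from 15 to 21 N.
- **Position and tilt:** the tool was upright to within about 0.002 rad. It was within 0.5 mm of the drive axis I measured, which itself is only good to about 2 mm because of the camera calibration.
- **Pictures:** the shoulder is down on the drive, the grip is still held (17 mm opening), the button is up, and the bystanders in view have not visibly moved. The arm hid most of the drive from the top camera, so the seating rests on the side view and the force readings.

None of the checks failed. I had no direct reading of the ejector or button travel, and the hand-in gives no verdict.

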